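# Weigh the mounted medals off the display rail

## Robot

A 6-joint arm with a two-finger parallel gripper is mounted at the origin on the work surface. World frame = base frame: x ahead of the robot, y to its left, z up, the work surface at z = 0. Lengths are in m, angles in degrees, forces in N, time in s.
With the tool pointing down it reaches from about 0.275 to 0.725 m from the base axis. Payload 15.9 kg.
Tool frame: the origin (TCP) lies on the centre line of the jaws, within the pads' length; the fingertips stand arm.tcp_to_tips ahead of it and the grasp point (between the pads) lies 2 mm behind it (arm.tcp_to_tips is the distance from the TCP to the fingertips, in m); z points along the fingers, y is the line along which they close (so a half turn about z gives the same grasp; the last joint's range is limited). The gripper opens to 85 mm and grips with 20 to 120 N. Pads are 22 mm wide; open, the fingers measure 114 mm over their backs; the gripper's body (76 mm by 85 mm) begins 54 mm behind the grasp point. The pads swing forward as they close: fully open they stand 13 mm farther back than shut.
Start: joints at [-73.052, 12.198, -1.971, 75.831, 0, 90], TCP at [0.146, -0.478, 0.248] pointing down, gripper open.
Joint ranges: [-170.91, 170.91], [-42.67, 98.43], [-65.05, 77.54], [-120.47, 116.71], [-90, 82.35], [-180, 180]. Speed limits (degrees/s): [108.29, 108.29, 136.94, 147.25, 180, 180].

## Interface

Orientations are given as [roll, pitch, yaw] about the fixed x, y, z axes, in that order (R = Rz(yaw) Ry(pitch) Rx(roll)).
In Python, from rig import monitor, capture, arm gives the robot as it stands. The module is installed in compiled form; this text tells all that it offers.
- The arm moves only by the shell command python3 -m creep 'ROWS' [FORCE]. ROWS is a JSON object of lists of equal length, an entry for each row: "grip": the finger opening in mm, from 0 to 85.4; "translation": the shift along the world's x, y, z in units of 30 mm (1.0 is 30 mm), a list of three; "yaw": the turn about the world's z in units of 5 degrees (1.0 is 5 degrees). A call has 1 to 20 rows; each row shifts and turns the commanded pose from where the row before left it; what a row does not reach is not made up. A row lasts 1/10 s, in which the tool goes at most 50 mm and 8.59 degrees, less where a joint would pass 70% of its speed; a pose out of reach is approached as far as the arm can. A call is refused whole if a number of a shift passes 1 or a number of a turn 1, either way. A call with a gripper value outside its range is refused whole. The fingers move at their own pace and stop on an object; FORCE is the grip in N (left out, the last holds). Time passes only in rows, so rows that do not move let the fingers close. It gives the time, the measured TCP pose, the force, the opening and the grip force at its end, in the units of the state.
- monitor.read_state(): the state, without advancing time (a new reading comes with each control period).
- capture(name): name is "scene" or "side" or "wrist"; returns a dict with "frame" (384x512x3 uint8, blue, green, red), "intrinsics" (3x3 intrinsics, pixels), "k1" (the pictures are not rectified: a ray, as slopes to the right and down, at radius r is drawn at 1 + k1 r^2 times it, then the intrinsics apply), "cam_to_world" (4x4, takes a point from camera to world coordinates). Camera axes: x right, y down, z forward; pixel columns grow to the right and rows downward; lengths in m; the calibration is good to about 2 mm. A picture is of the moment at which its call begins. There is no depth.
- arm.hand_in(): hands the job in; it is judged then, once.
The state is a dict: "time_s": time; "q": joint angles; "qvel": joint speeds; "tau": joint torques, N m; "eef_pos": TCP position; "eef_rot": TCP orientation; "contact_force": force on the tool from outside, world axes, zero at the start; "ft_torque": the same for the moment, N m; "width": opening from 0.0 (shut) to 1.0 (fully open); "gripper_force": force on a finger pad.
Only numpy, scipy, OpenCV 4.12 (cv2) and the standard library are available. Lean on these libraries where they do the work, as an engineer would, in place of code of your own. Each camera call takes 0.05 s, during which the arm holds its last target. There are 200 camera calls.

## Task

Before anything goes on the balance, swing its folded steadying leg out until it clicks home at its end stop. Then unclip every mounted medal from the rail, stand them all upright on the pan nearer the rail, and put brass weights on the other pan until the beam is level. Leave everything standing so for the reading, unused weights away from the pans, and do not disturb the camera, the loupe or the brush.

Things in the scene. Friction and masses are not known exactly. Their poses are not given: they have to be found in the camera images.
- medal_a: Smaller mounted medal, about 100 g, may be absent: bronze disc in an upright dark-wood tile 42 wide (its y), 45 high, 10 thick (x), on a grey clip foot 44 (y) x 30 (x) x 26 high. Origin: centre of the foot's underside, z up; top edge at z 71. Clipped on the rail at the start; stands by itself on its foot. 3 or 4 medals are there.
- medal_b: Larger mounted medal, about 200 g, may be absent: bronze disc in an upright dark-wood tile 60 wide (its y), 60 high, 10 thick (x), on a grey clip foot 44 (y) x 30 (x) x 26 high. Origin: centre of the foot's underside, z up; top edge at z 86. Clipped on the rail at the start; stands by itself on its foot. 3 or 4 medals are there.
- medal_c: Smaller mounted medal, about 100 g, may be absent: bronze disc in an upright dark-wood tile 42 wide (its y), 45 high, 10 thick (x), on a grey clip foot 44 (y) x 30 (x) x 26 high. Origin: centre of the foot's underside, z up; top edge at z 71. Clipped on the rail at the start; stands by itself on its foot. 3 or 4 medals are there.
- medal_d: Larger mounted medal, about 200 g, may be absent: bronze disc in an upright dark-wood tile 60 wide (its y), 60 high, 10 thick (x), on a grey clip foot 44 (y) x 30 (x) x 26 high. Origin: centre of the foot's underside, z up; top edge at z 86. Clipped on the rail at the start; stands by itself on its foot. 3 or 4 medals are there.
- weight_a: Smaller brass balance weight, 100 g: cylinder 28 in diameter, 19 high, with a round grip knob 16 in diameter and 18 high on top (total height 37). Origin: centre of its underside, z up. Stands on the table at first.
- weight_b: Larger brass balance weight, 200 g: cylinder 36 in diameter, 22 high, with a round grip knob 16 in diameter and 18 high on top (total height 40). Origin: centre of its underside, z up. Stands on the table at first.
- weight_c: Smaller brass balance weight, 100 g: cylinder 28 in diameter, 19 high, with a round grip knob 16 in diameter and 18 high on top (total height 37). Origin: centre of its underside, z up. Stands on the table at first.
- weight_d: Larger brass balance weight, 200 g: cylinder 36 in diameter, 22 high, with a round grip knob 16 in diameter and 18 high on top (total height 40). Origin: centre of its underside, z up. Stands on the table at first.
- rail: Fixed rail along its y, 320 long; origin under its centre. Bar 10 thick, top at z 50. Four places at y -117, -39, 39, 117, with a sprung nose on either side of the bar and black stops, tops at z 52. A clipped medal's origin is at z 28, axes parallel to the rail's. Lifting it straight up takes about 10 to 13 N plus its weight in the first 8 mm, then goes free; after 30 mm it is clear of rail and stops.
- medal_pan_floor (a point): Centre of the floor of the balance pan that is nearer the rail (on the robot's right, the balance's -y side). Moves up and down with the pan, which stays horizontal; height 86 above the table when level, 66 to 106 at the ends. Axes parallel to the balance: the pan is 118 (x) x 128 (y) inside, rim 10 above the floor.
- weight_pan_floor (a point): The same for the other pan (robot's left, the balance's +y side), 210 from the first. The two pans move equal and opposite.
- beam (a joint): Balance beam angle, rad: 0 = level, positive = medal pan lower, stops at +-0.19. 100 g of difference turns it by about 0.095, wherever in the pans the loads stand; it settles in about 1 s.
- leg (a joint): Steel steadying leg of the balance, rad about a vertical hinge: 0 = folded along the front of the base, grows as the tip swings out towards the robot (clockwise from above), 1.57 = fully out at the end stop. The sprung detent resists from about 1.23 to 1.40 (some 0.2 N m, 2 to 3 N at the post), then pushes the leg on to 1.57, where it stays seated.
- leg_tab (a point): Top centre of the black round grip post (14 in diameter, standing 69 above the leg) at the tip of the leg; its top is 85 above the table. The post is 90 from the hinge.
- leg_hinge (a point): Point on the leg's vertical hinge axis, 12 above the table. Its axes are the balance's: x away from the robot, y towards the weight pan. At joint value q the post lies at (-90 sin q, -90 cos q) from it in these axes.
- camera: Black compact camera 98 wide, 58 high, standing on the table; bystander. Origin at the centre of its underside.
- loupe: Black round loupe, 50 in diameter and 30 high; bystander. Origin at the centre of its underside.
- brush: Dusting brush lying on the table; bystander.
Things that resemble listed ones, but are neither listed nor needed, are in the scene too. Leave any red or turquoise look-alike of the medal_a alone.

How it is judged (in metres and radians):
On the way, in this order (a step that is already met when the one before it is completed fails the run):
1. the leg is swung out into its detent while both pans are still empty (value of joint leg above 1.5 rad and value of joint beam between -0.03 and 0.03 rad and horizontal distance between each of medal_a, medal_b, medal_c, medal_d and medal_pan_floor above 0.09 m and horizontal distance between each of weight_a, weight_b, weight_c, weight_d and weight_pan_floor above 0.09 m), for 0.2 s.
2. all medals are on the pan nearer the rail and the beam is level, hands off (x of medal_a in the frame of medal_pan_floor between -0.06 and 0.06 m and y of medal_a in the frame of medal_pan_floor between -0.065 and 0.065 m and z of medal_a in the frame of medal_pan_floor between -0.006 and 0.015 m and x of medal_b in the frame of medal_pan_floor between -0.06 and 0.06 m and y of medal_b in the frame of medal_pan_floor between -0.065 and 0.065 m and z of medal_b in the frame of medal_pan_floor between -0.006 and 0.015 m and x of medal_c in the frame of medal_pan_floor between -0.06 and 0.06 m and y of medal_c in the frame of medal_pan_floor between -0.065 and 0.065 m and z of medal_c in the frame of medal_pan_floor between -0.006 and 0.015 m and x of medal_d in the frame of medal_pan_floor between -0.06 and 0.06 m and y of medal_d in the frame of medal_pan_floor between -0.065 and 0.065 m and z of medal_d in the frame of medal_pan_floor between -0.006 and 0.015 m and value of joint beam between -0.045 and 0.045 rad and velocity of joint beam between -0.05 and 0.05 rad/s and contact force between the fingers and anything else below 0.2 N), for 0.5 s.
At the end, for the whole second after the job is handed in: The leg is past its detent (over 1.5 rad); every medal that is there stands upright (within 0.2 rad) on the floor of the pan nearer the rail; each weight is either in the other pan or at least 100 mm from the centres of both pans; the beam is level within 0.045 rad; everything is at rest (value of joint leg above 1.5 rad and x of medal_a in the frame of medal_pan_floor between -0.06 and 0.06 m and y of medal_a in the frame of medal_pan_floor between -0.065 and 0.065 m and z of medal_a in the frame of medal_pan_floor between -0.006 and 0.015 m and x of medal_b in the frame of medal_pan_floor between -0.06 and 0.06 m and y of medal_b in the frame of medal_pan_floor between -0.065 and 0.065 m and z of medal_b in the frame of medal_pan_floor between -0.006 and 0.015 m and x of medal_c in the frame of medal_pan_floor between -0.06 and 0.06 m and y of medal_c in the frame of medal_pan_floor between -0.065 and 0.065 m and z of medal_c in the frame of medal_pan_floor between -0.006 and 0.015 m and x of medal_d in the frame of medal_pan_floor between -0.06 and 0.06 m and y of medal_d in the frame of medal_pan_floor between -0.065 and 0.065 m and z of medal_d in the frame of medal_pan_floor between -0.006 and 0.015 m and angle between each of medal_a, medal_b, medal_c, medal_d's own z axis and vertical below 0.2 rad and value of joint beam between -0.045 and 0.045 rad and velocity of joint beam between -0.05 and 0.05 rad/s and ((x of weight_a in the frame of weight_pan_floor between -0.06 and 0.06 m and y of weight_a in the frame of weight_pan_floor between -0.065 and 0.065 m and z of weight_a in the frame of weight_pan_floor between -0.006 and 0.06 m) or (horizontal distance between weight_a and weight_pan_floor above 0.1 m and horizontal distance between weight_a and medal_pan_floor above 0.1 m)) and ((x of weight_b in the frame of weight_pan_floor between -0.06 and 0.06 m and y of weight_b in the frame of weight_pan_floor between -0.065 and 0.065 m and z of weight_b in the frame of weight_pan_floor between -0.006 and 0.06 m) or (horizontal distance between weight_b and weight_pan_floor above 0.1 m and horizontal distance between weight_b and medal_pan_floor above 0.1 m)) and ((x of weight_c in the frame of weight_pan_floor between -0.06 and 0.06 m and y of weight_c in the frame of weight_pan_floor between -0.065 and 0.065 m and z of weight_c in the frame of weight_pan_floor between -0.006 and 0.06 m) or (horizontal distance between weight_c and weight_pan_floor above 0.1 m and horizontal distance between weight_c and medal_pan_floor above 0.1 m)) and ((x of weight_d in the frame of weight_pan_floor between -0.06 and 0.06 m and y of weight_d in the frame of weight_pan_floor between -0.065 and 0.065 m and z of weight_d in the frame of weight_pan_floor between -0.006 and 0.06 m) or (horizontal distance between weight_d and weight_pan_floor above 0.1 m and horizontal distance between weight_d and medal_pan_floor above 0.1 m)) and linear speed of each of medal_a, medal_b, medal_c, medal_d, weight_a, weight_b, weight_c, weight_d below 0.03 m/s); the robot touches nothing.
It fails at once if camera moved more than 40 mm (distance of camera from where it was at the start of the episode above 0.04 m).
It fails at once if loupe moved more than 40 mm (distance of loupe from where it was at the start of the episode above 0.04 m).
It fails at once if brush moved more than 40 mm (distance of brush from where it was at the start of the episode above 0.04 m).
Of medal_a, medal_b, medal_c, medal_d only 3 to 4 are there at a start; the rules pass over those that are not, and their reading is None.
At some moment in a run one of weight_a, weight_b, weight_c, weight_d may be knocked a few centimetres aside while the robot is not near it.
It also fails if it takes over 210 s, if anything falls off the work surface, if the arm or the gripper's body presses on something with over 40 N, if the wrist force passes 120 N, or if a joint passes its speed limit or range.

## Working session

There is one attempt and no reset: what is moved stays moved. The work goes in short steps, Python scripts to look and compute and a shell command to move; the robot and the scene stay as the last step left them, time stands still between calls to the robot, and variables do not carry over. Pictures are saved under pics/ and viewed, at most 14 in all, crops included, and the job is handed in when it is done.

```bash
mkdir -p pics; cat > h.py <<'E'
import numpy as np, cv2, json
from rig import monitor, capture, arm
def snap(name,fn):
    c=capture(name); cv2.imwrite('pics/'+fn+'.png',c['frame'])
    np.savez('pics/'+fn+'.npz',K=c['intrinsics'],k1=c['k1'],T=c['cam_to_world'],f=c['frame']); return c
def load(fn): return np.load('pics/'+fn+'.npz')
def ray(fn,u,v):
    d=load(fn);K=d['K'];k=float(d['k1'])
    p=cv2.undistortPoints(np.array([[[u,v]]],float),K,np.array([k,0,0,0.]))[0,0]
    T=d['T']; return T[:3,3],T[:3,:3]@np.array([p[0],p[1],1.])
def at(fn,u,v,z):
    o,r=ray(fn,u,v); return (o+r*(z-o[2])/r[2]).round(4)
def proj(fn,P):
    d=load(fn);T=np.linalg.inv(d['T']); p=T[:3,:3]@np.array(P)+T[:3,3]
    return cv2.projectPoints(p.reshape(1,1,3),np.zeros(3),np.zeros(3),d['K'],np.array([float(d['k1']),0,0,0]))[0].ravel().round(1)
def st():
    s=monitor.read_state(); print({k:np.round(s[k],4).tolist() for k in ('time_s','eef_pos','eef_rot','contact_force','width','gripper_force')})
E
python3 - <<'E'
from h import *
a=snap('scene','s0');b=snap('side','d0');c=snap('wrist','w0');st();print(arm.tcp_to_tips)
for n in('s0','d0','w0'):
    print(load(n)['T'].round(3).tolist(),load(n)['K'].tolist())
cv2.imwrite('pics/s0b.png',cv2.resize(a['frame'],(800,600),interpolation=cv2.INTER_CUBIC))
cv2.imwrite('pics/d0b.png',cv2.resize(b['frame'],(800,600),interpolation=cv2.INTER_CUBIC))
E
```

```text
{'time_s': 0.15, 'eef_pos': [0.1457, -0.4781, 0.248], 'eef_rot': [-179.9542, -0.0018, 16.9478], 'contact_force': [0.1176, -0.5942, -0.1235], 'width': 1.0049, 'gripper_force': 0.0}
0.017
[[0.565, 0.456, -0.688, 1.286], [0.825, -0.303, 0.477, -0.491], [0.01, -0.837, -0.547, 0.649], [0.0, 0.0, 0.0, 1.0]] [[410.1267030627574, 0.0, 256.8024709257976], [0.0, 410.1267030627574, 189.60959792309762], [0.0, 0.0, 1.0]]
[[-0.938, -0.254, 0.237, 0.237], [-0.347, 0.654, -0.672, 0.985], [0.016, -0.713, -0.701, 1.144], [0.0, 0.0, 0.0, 1.0]] [[451.6664547967901, 0.0, 256.9822002886411], [0.0, 451.6664547967901, 187.935195631076], [0.0, 0.0, 1.0]]
[[0.29, -0.916, -0.276, 0.216], [-0.957, -0.279, -0.083, -0.456], [-0.001, 0.289, -0.957, 0.373], [0.0, 0.0, 0.0, 1.0]] [[301.5413019174827, 0.0, 251.9904717576289], [0.0, 301.5413019174827, 194.2365373477914], [0.0, 0.0, 1.0]]
```

View pics/s0b.png

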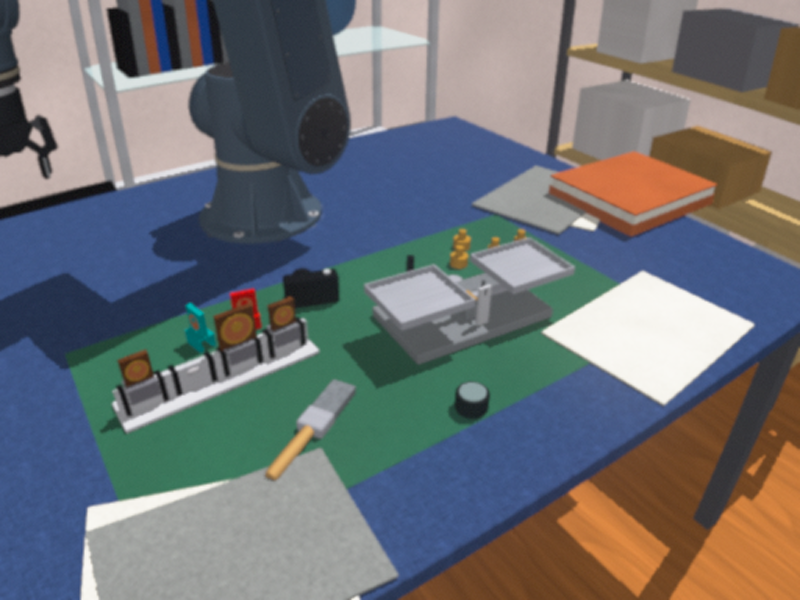

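View pics/d0b.png

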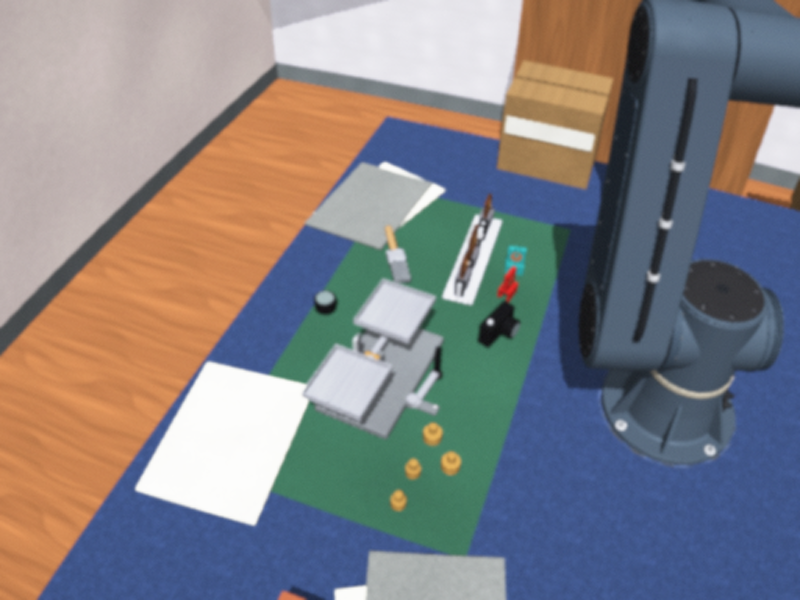

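```bash
python3 - <<'E'
from h import *
f=load('d0')['f']
cv2.imwrite('pics/d0c.png',cv2.resize(f[110:335,190:350],(568,800),interpolation=cv2.INTER_CUBIC)[:600*800//600])
a=cv2.resize(f[115:215,190:350],(800,500),interpolation=cv2.INTER_CUBIC)
cv2.imwrite('pics/d1.png',a)
a=cv2.resize(f[175:335,185:345],(600,600),interpolation=cv2.INTER_CUBIC)
cv2.imwrite('pics/d2.png',a)
E
```

```text
(no output)
```

View pics/d1.png

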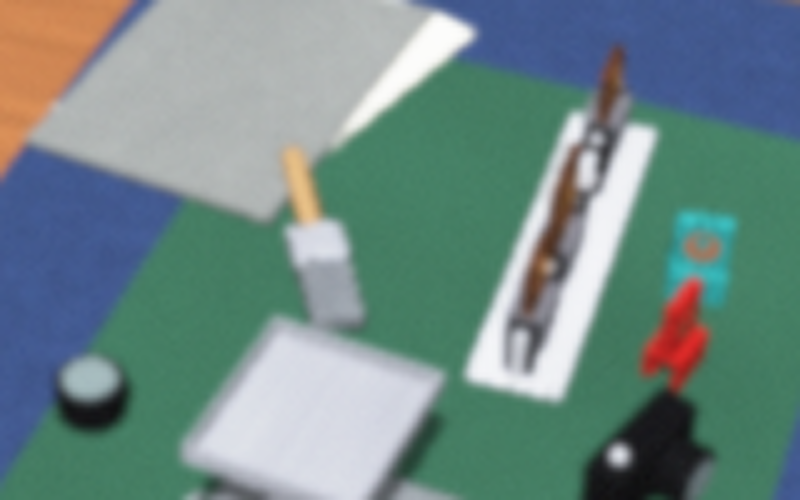

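View pics/d2.png

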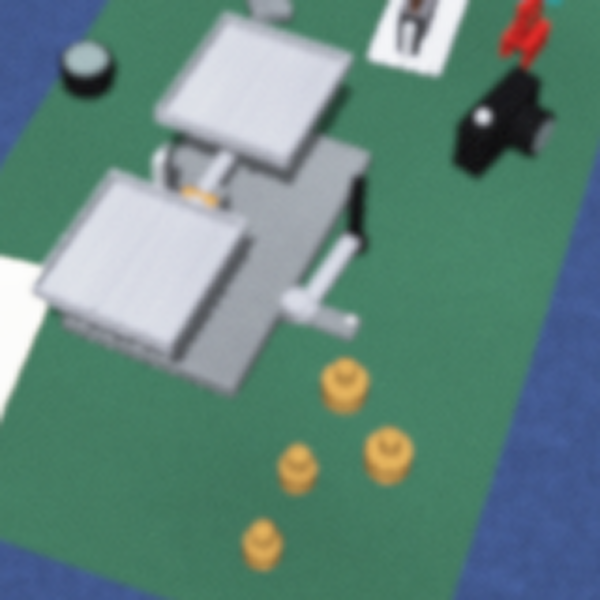

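```bash
python3 - <<'E'
from h import *
A=lambda u,v,z:at('d0',190+u/5,115+v/5,z)
B=lambda u,v,z:at('d0',185+u/3.75,175+v/3.75,z)
print('mpan',[B(*p,.096) for p in((230,12),(350,57),(290,165),(157,112))])
print('wpan',[B(*p,.096) for p in((112,170),(245,222),(172,352),(37,290))])
print('post',B(357,182,.085),'postbase',B(360,246,.012),'hinge',B(298,300,.02))
print('w',[B(*p) for p in((345,366,.04),(389,436,.04),(298,451,.037),(262,526,.037))])
print('rail',[A(*p,.008) for p in((570,108),(658,128),(560,402),(465,378))])
print('teal',A(700,280,0.02),'red',A(675,350,0.02), 'red top',A(692,285,.071),'cam',[A(*p,.058) for p in((590,465),(680,395))])
print('brush',A(340,325,0),A(315,220,0),'loupe',A(90,380,.03))
S=lambda u,v,z:at('s0',u*.64,v*.64,z)
print('scene: post',S(410,257,.085),'mpan',[S(*p,.096) for p in((364,289),(433,266),(476,301),(400,325))])
print('medals top',S(135,353,.099),S(236,308,.114),S(282,299,.099))
print('w knobs',[S(*p,.04) for p in((462,232),(459,248),(495,240),(521,233))])
E
```

```text
mpan [array([ 0.641 , -0.0511,  0.096 ]), array([ 0.5218, -0.0356,  0.096 ]), array([0.5281, 0.1024, 0.096 ]), array([0.6539, 0.0867, 0.096 ])]
wpan [array([0.6628, 0.1605, 0.096 ]), array([0.5411, 0.1727, 0.096 ]), array([0.5471, 0.3106, 0.096 ]), array([0.6667, 0.2947, 0.096 ])]
post [0.473  0.0909 0.085 ] postbase [0.4642 0.0973 0.012 ] hinge [0.4926 0.1761 0.02  ]
w [array([0.4317, 0.2384, 0.04  ]), array([0.3797, 0.2879, 0.04  ]), array([0.4406, 0.323 , 0.037 ]), array([0.4436, 0.3931, 0.037 ])]
rail [array([ 0.5454, -0.4545,  0.008 ]), array([ 0.4714, -0.4559,  0.008 ]), array([ 0.4591, -0.1269,  0.008 ]), array([ 0.5295, -0.1254,  0.008 ])]
teal [ 0.3945 -0.2757  0.02  ] red [ 0.3938 -0.1957  0.02  ] red top [ 0.3915 -0.2112  0.071 ] cam [array([ 0.4144, -0.029 ,  0.058 ]), array([ 0.3744, -0.1141,  0.058 ])]
brush [ 0.6345 -0.1526  0.    ] [ 0.6932 -0.2562  0.    ] loupe [ 0.7676 -0.0073  0.03  ]
scene: post [0.4806 0.0852 0.085 ] mpan [array([ 0.5403, -0.047 ,  0.096 ]), array([0.5431, 0.0889, 0.096 ]), array([0.6668, 0.0806, 0.096 ]), array([ 0.6538, -0.0546,  0.096 ])]
medals top [ 0.5082 -0.4052  0.099 ] [ 0.5038 -0.2482  0.114 ] [ 0.4983 -0.1713  0.099 ]
w knobs [array([0.3901, 0.2806, 0.04  ]), array([0.4401, 0.2325, 0.04  ]), array([0.4539, 0.3148, 0.04  ]), array([0.4602, 0.3809, 0.04  ])]
```

What could be mistaken, in scene picture pixels at 800 wide:
- **Medals:** small bronze (135,367), large (235,327) and small (282,313) are clipped on the rail, and the place at (190,375) is empty. The red (245,300) and turquoise (197,325) look-alikes stand off the rail, so I leave them alone.
- **Post:** the black post at (410,262) is not the camera at (310,285).
- **Weights:** side crop shows large ones at (345,366) and (389,436), small ones at (298,451) and (262,526).

The sizes and spacings agree with the description: pans 212 mm apart and rail 329 mm long. I start with the leg post.

```bash
python3 -m creep '{"grip":[50,50,50,50,50,50,50,50,50,50,50,50,50,50,50,50,50,50,50,50],"translation":[[0.55,0.94,-0.13],[0.55,0.94,-0.13],[0.55,0.94,-0.13],[0.55,0.94,-0.13],[0.55,0.94,-0.13],[0.55,0.94,-0.13],[0.55,0.94,-0.13],[0.55,0.94,-0.13],[0.55,0.94,-0.13],[0.55,0.94,-0.13],[0.55,0.94,-0.13],[0.55,0.94,-0.13],[0.55,0.94,-0.13],[0.55,0.94,-0.13],[0.55,0.94,-0.13],[0.55,0.94,-0.13],[0.55,0.94,-0.13],[0.55,0.94,-0.13],[0.55,0.94,-0.13],[0.55,0.94,-0.13]],"yaw":[-0.21,-0.21,-0.21,-0.21,-0.21,-0.21,-0.21,-0.21,-0.21,-0.21,-0.21,-0.21,-0.21,-0.21,-0.21,-0.21,-0.21,-0.21,-0.21,-0.21]}' 30
python3 - <<'E'
from h import *
a=snap('wrist','w1');st()
for P in((.477,.088,.085),(.494,.177,.02)):print(proj('w1',P))
E
```

```text
time_s: 2.15
eef_pos: [0.4764, 0.0216, 0.17]
eef_rot: [-176.9, 0.1, 0.7]
contact_force: [-0.1, 1.0, 0.1]
width: 0.59
gripper_force: 0.0
{'time_s': 2.2, 'eef_pos': [0.4781, 0.0222, 0.1693], 'eef_rot': [-176.8236, 0.0393, 0.7387], 'contact_force': [-3.8841, 0.4225, -1.4199], 'width': 0.5857, 'gripper_force': 0.0}
[170.4 203.7]
[100.4 162.8]
```

View pics/w1.png

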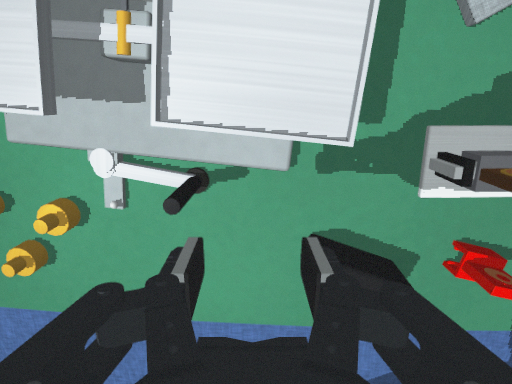

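```bash
python3 - <<'E'
from h import *
a,b=at('w1',353,145,.096),at('w1',152,125,.096); c=at('w1',377,0,.096)
print('pan',a,b,c,at('w1',157,0,.096)); print('post',at('w1',172,207,.085),'hinge',at('w1',102,163,.02))
print('base front',at('w1',5,138,.015),at('w1',290,167,.015))
print('rail',at('w1',420,195,.008),at('w1',426,127,.008))
E
```

```text
pan [ 0.5248 -0.0393  0.096 ] [0.5356 0.0931 0.096 ] [ 0.6096 -0.0454  0.096 ] [0.6099 0.0847 0.096 ]
post [0.4744 0.0869 0.085 ] hinge [0.4938 0.1754 0.02  ]
base front [0.5168 0.2787 0.015 ] [ 0.4926 -0.0052  0.015 ]
rail [ 0.4666 -0.1345  0.008 ] [ 0.532  -0.1293  0.008 ]
```

```bash
python3 -m creep '{"grip":[50,50,50,50,50,50],"translation":[[0,0.55,0],[0,0.55,0],[0,0.55,0],[0,0.55,0],[0,0,0],[0,0,0]],"yaw":[-0.3,-0.3,-0.3,-0.3,0,0]}' 30
```

```text
time_s: 2.8
eef_pos: [0.4755, 0.025, 0.1705]
eef_rot: [-174.0, 0.0, -0.7]
contact_force: [0.9, 0.2, -0.3]
width: 0.584
gripper_force: 0.0
```

```bash
python3 -c "
from h import *
s=monitor.read_state();print(s['q'],s['eef_pos'],s['eef_rot'],s['tau'],s['contact_force'])"
```

```text
[ -0.72817924  11.08088783 -15.0085065   63.96407015   5.97334724
 179.94200159] [0.47551331 0.02503288 0.17046456] [-1.74026602e+02  4.74287995e-02 -6.70495714e-01] [-2.86884801e-01 -6.50176406e+01  4.67727578e+01  1.97976117e-02
  5.79834636e-01  9.63697653e-05] [ 0.9269218   0.20282101 -0.26272525]
```

```bash
python3 -m creep '{"grip":[50,50,50,50,50,50,50,50,50,50,50],"translation":[[0,0,0],[0,0,0],[0,0.3,0],[0,0.3,0],[0,0.3,0],[0,0.3,0],[0,0.3,0],[0,0.3,0],[0,0,0],[0,0,0],[0,0,0]],"yaw":[1,1,1,1,1,1,1,1,1,0,0]}' 30
```

```text
time_s: 3.9
eef_pos: [0.4756, 0.0792, 0.1703]
eef_rot: [-174.0, 0.1, 44.2]
contact_force: [0.1, -0.1, -0.1]
width: 0.584
gripper_force: 0.0
```

```bash
python3 -m creep '{"grip":[50,50,50,50,50,50,50,0,0,0,0,0,0],"translation":[[0,0.26,0],[0,0,-0.6],[0,0,-0.6],[0,0,-0.6],[0,0,-0.6],[0,0,-0.6],[0,0,-0.6],[0,0,0],[0,0,0],[0,0,0],[0,0,0],[0,0,0],[0,0,0]],"yaw":[0,0,0,0,0,0,0,0,0,0,0,0,0]}' 30
```

```text
time_s: 5.2
eef_pos: [0.4762, 0.0872, 0.063]
eef_rot: [-174.1, -0.0, 44.3]
contact_force: [-1.9, 3.9, 5.2]
width: 0.179
gripper_force: 29.3
```

```bash
python3 -m creep '{"grip":[0,0,0,0,0,0,0,0,0],"translation":[[-0.265,0.067,0],[-0.258,0.09,0],[-0.248,0.113,0],[-0.237,0.135,0],[-0.224,0.156,0],[-0.209,0.176,0],[-0.192,0.194,0],[-0.174,0.211,0],[0,0,0]],"yaw":[0,0,0,0,0,0,0,0,0]}' 30
```

```text
time_s: 6.1
eef_pos: [0.4212, 0.1217, 0.0628]
eef_rot: [-174.1, 0.0, 44.4]
contact_force: [-0.1, 0.7, 6.5]
width: 0.177
gripper_force: 30.9
```

```bash
python3 -m creep '{"grip":[0,0,0,0,0,0,0,0,0,0],"translation":[[-0.154,0.225,0],[-0.133,0.239,0],[-0.11,0.25,0],[-0.087,0.259,0],[-0.063,0.266,0],[-0.039,0.27,0],[-0.014,0.273,0],[0.01,0.273,0],[0,0,0],[0,0,0]],"yaw":[0,0,0,0,0,0,0,0,0,0]}' 30
```

```text
time_s: 7.1
eef_pos: [0.4044, 0.183, 0.0627]
eef_rot: [-174.1, 0.0, 44.4]
contact_force: [1.6, 1.0, 7.2]
width: 0.178
gripper_force: 30.9
```

```bash
python3 -m creep '{"grip":[45,45,45,45,45,45,45,45,45,45,45,45,45,45,45,45,45,45,45,45],"translation":[[0,0,0],[0,0,0],[0,0,0],[0,0,0.6],[0,0,0.6],[0,0,0.6],[0,0,0.6],[0,0,0.6],[0,0,0.6],[0,0,0.2],[0,0,0],[0,0,0],[0,0,0],[0,0,0],[0,0,0],[0,0,0],[0,0,0],[0,0,0],[0,0,0],[0,0,0]],"yaw":[0,0,0,0,0,0,0,0,1,1,1,1,1,1,1,1,1,1,1,1]}' 30
python3 -m creep '{"grip":[45,45,45,45,45,45,45,45,45,45,45,45,45,45,45,45,45,45,45,45],"translation":[[0.1,-0.4,0],[0.1,-0.4,0],[0.1,-0.4,0],[0.1,-0.4,0],[0.1,-0.4,0],[0.1,-0.4,0],[0.1,-0.4,0],[0.1,-0.4,0],[0.1,-0.4,0],[0.1,-0.4,0],[0.1,-0.4,0],[0.1,-0.4,0],[0.1,-0.4,0],[0.1,-0.4,0],[0.1,-0.4,0],[0.1,-0.4,0],[0.1,-0.4,0],[0.1,-0.4,0],[0.1,-0.4,0],[0.1,-0.4,0]],"yaw":[1,1,1,1,1,1,1,1,1,1,1,1,1,1,1,1,1,1,1,1]}'
python3 -m creep '{"grip":[45,45,45,45,45,45,45,45,45,45,45,45,45,45,45,45,45,45,45,45],"translation":[[0.05,-0.4,0],[0.05,-0.4,0],[0.05,-0.4,0],[0.05,-0.4,0],[0.05,-0.4,0],[0.05,-0.4,0],[0.05,-0.4,0],[0.05,-0.4,0],[0.05,-0.4,0],[0.05,-0.4,0],[0,-0.4,0],[0,-0.4,0],[0,-0.4,0],[0,-0.4,0],[0,-0.4,0],[0,0,0],[0,0,0],[0,0,0],[0,0,0],[0,0,0]],"yaw":[1,1,1,1,1,1,1,1,1,1,1,1,1,1,1,1,1,1,1,1]}'
python3 -c "
from h import *
s=monitor.read_state();print(s['q'])"
```

```text
time_s: 9.1
eef_pos: [0.4035, 0.1828, 0.1761]
eef_rot: [-174.0, 0.1, 104.5]
contact_force: [-0.1, -0.0, -0.2]
width: 0.531
gripper_force: 0.0
time_s: 11.1
eef_pos: [0.4635, -0.0576, 0.1761]
eef_rot: [-174.0, 0.0, -155.5]
contact_force: [-0.3, -0.0, -0.3]
width: 0.526
gripper_force: 0.0
time_s: 13.1
eef_pos: [0.4784, -0.237, 0.176]
eef_rot: [-174.0, 0.1, -55.5]
contact_force: [0.4, -0.3, 0.8]
width: 0.527
gripper_force: 0.0
[ -29.37473212   15.25335901   -8.82121944   63.38505016    5.40048597
 -153.79131069]
```

```bash
python3 -m creep '{"grip":[45,45,45,45,45,45],"translation":[[0,0,0],[0,0,0],[0,0,0],[0,0,0],[0,0,0],[0,0,0]],"yaw":[1,1,1,1,1,0.5]}'
python3 -m creep '{"grip":[45,45,45],"translation":[[0,0,0],[0,0,0],[0,0,0]],"yaw":[0.4,0,0]}'
python3 -c "
from h import *
s=monitor.read_state();print(s['q'])"
```

```text
time_s: 13.7
eef_pos: [0.4818, -0.231, 0.176]
eef_rot: [-174.4, 0.1, -28.8]
contact_force: [0.0, 0.1, -0.5]
width: 0.526
gripper_force: 0.0
time_s: 14.0
eef_pos: [0.4866, -0.2221, 0.1763]
eef_rot: [-174.8, 0.1, -27.5]
contact_force: [-0.5, -0.6, -0.0]
width: 0.528
gripper_force: 0.0
[ -27.43253287   17.61565042   -5.50404118   66.93816844    5.19981935
 -179.88597946]
```

```bash
python3 -m creep '{"grip":[45,45,45,45,45],"translation":[[-0.15,-0.3,0],[-0.15,-0.3,0],[-0.15,-0.3,0],[0,0,0],[0,0,0]],"yaw":[0,0,0,0,0]}'
python3 -c "
from h import *
s=monitor.read_state();print(s['q'])"
```

```text
time_s: 14.5
eef_pos: [0.4798, -0.2368, 0.1763]
eef_rot: [-175.5, 0.1, -28.8]
contact_force: [0.4, -0.5, -0.6]
width: 0.529
gripper_force: 0.0
[ -28.78557951   17.65987033   -5.39502013   67.00680989    4.51030646
 -179.93857641]
```

```bash
python3 -m creep '{"grip":[45,45,45,45,45,45],"translation":[[-0.3,-0.55,0],[-0.3,-0.55,0],[-0.3,-0.55,0],[-0.3,-0.55,0],[0,0,0],[0,0,0]],"yaw":[0.3,0.3,0.3,0.3,0,0]}'
python3 -c "
from h import *
s=monitor.read_state();print(s['q'])"
```

```text
time_s: 15.1
eef_pos: [0.4746, -0.246, 0.1763]
eef_rot: [-178.5, 0.1, -28.3]
contact_force: [-0.4, -0.7, -0.1]
width: 0.526
gripper_force: 0.0
[ -28.22199656   17.66126204   -5.27239571   67.16540117    1.46952034
 -179.9429562 ]
```

Works: roll is now -178.5. Two more like rows.

```bash
python3 -m creep '{"grip":[45,45,45,45],"translation":[[-0.3,-0.55,0],[-0.3,-0.55,0],[0,0,0],[0,0,0]],"yaw":[0.3,0.3,0,0]}'
```

```text
time_s: 15.5
eef_pos: [0.4717, -0.2507, 0.1763]
eef_rot: [179.9, 0.1, -28.0]
contact_force: [0.3, -0.5, 1.2]
width: 0.527
gripper_force: 0.0
```

```bash
python3 -m creep '{"grip":[45,45,45,45,45,45,45,45,45,45,45,45,45,45],"translation":[[0.1,0,0.1],[0.1,0,0.1],[0.1,0,0.1],[0.1,0,0.1],[0.1,0,0.1],[0.1,0,0.1],[0.1,0,0.1],[0.1,0,0.1],[0.1,0,0.1],[0.1,0,0.1],[0,0,0],[0,0,0],[0,0,0],[0,0,0]],"yaw":[-1,-1,-1,-1,-1,-1,-1,-1,-1,-1,-1,-0.9,0,0]}'
python3 - <<'E'
from h import *
snap('wrist','w2');st()
E
```

```text
time_s: 16.9
eef_pos: [0.5016, -0.2508, 0.2063]
eef_rot: [179.9, 0.1, -87.4]
contact_force: [-0.4, 0.9, -0.8]
width: 0.525
gripper_force: 0.0
{'time_s': 16.95, 'eef_pos': [0.5016, -0.2508, 0.2063], 'eef_rot': [179.9352, 0.1221, -87.3968], 'contact_force': [0.3024, -0.4683, -0.8429], 'width': 0.5293, 'gripper_force': 0.0}
```

View pics/w2.png

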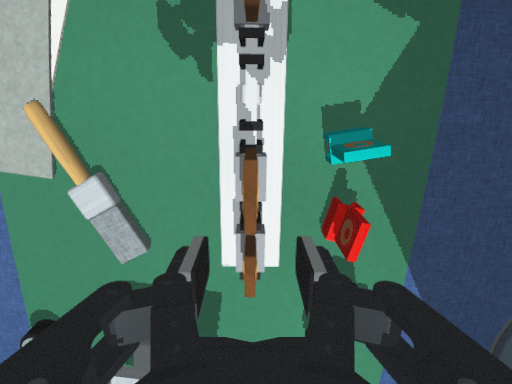

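```bash
python3 - <<'E'
from h import *
print('large far',at('w2',250,150,.114),'small near end',at('w2',250,297,.099),'small far',at('w2',250,237,.099))
print('rail base', [at('w2',*p,.008) for p in((222,267),(279,267),(216,10),(287,10))])
print('proj pans', proj('w2',(.5016,-.251,.19)))
E
```

```text
large far [ 0.5046 -0.2914  0.114 ] small near end [ 0.499  -0.1561  0.099 ] small far [ 0.5015 -0.2157  0.099 ]
rail base [array([ 0.5326, -0.1317,  0.008 ]), array([ 0.4633, -0.1348,  0.008 ]), array([ 0.5431, -0.4094,  0.008 ]), array([ 0.4749, -0.4124,  0.008 ])]
proj pans [251.6 249.8]
```

```bash
python3 -m creep '{"grip":[45,45,45,45,45,45,45,0,0,0,0,0],"translation":[[0.03,-0.1,0],[0,0,-0.64],[0,0,-0.64],[0,0,-0.64],[0,0,-0.64],[0,0,-0.64],[0,0,-0.64],[0,0,0],[0,0,0],[0,0,0],[0,0,0],[0,0,0]],"yaw":[0,0,0,0,0,0,0,0,0,0,0,0]}' 60
python3 -m creep '{"grip":[0,0,0,0,0,0,0,0,0,0],"translation":[[0,0,0.15],[0,0,0.15],[0,0,0.2],[0,0,0.3],[0,0,0.4],[0,0,0.5],[0,0,0.5],[0,0,0.5],[0,0,0.5],[0,0,0]],"yaw":[0,0,0,0,0,0,0,0,0,0]}'
```

```text
time_s: 18.15
eef_pos: [0.503, -0.254, 0.0921]
eef_rot: [-180.0, 0.1, -87.5]
contact_force: [-0.4, -0.1, 6.9]
width: 0.109
gripper_force: 59.7
time_s: 19.15
eef_pos: [0.5035, -0.2543, 0.1898]
eef_rot: [-179.9, 0.0, -87.5]
contact_force: [0.7, -0.1, -2.5]
width: 0.111
gripper_force: 60.8
```

```bash
python3 -m creep '{"grip":[0,0,0,0,0,0,0,0,0,0,0,0,0,0],"translation":[[0.33,0.757,0],[0.33,0.757,0],[0.33,0.757,0],[0.33,0.757,0],[0.33,0.757,0],[0.33,0.757,0],[0.33,0.757,0],[0.33,0.757,0],[0.33,0.757,0],[0.33,0.757,0],[0.33,0.757,0],[0.33,0.757,0],[0,0,-0.5],[0,0,0]],"yaw":[-0.125,-0.125,-0.125,-0.125,-0.125,-0.125,-0.125,-0.125,-0.125,-0.125,-0.125,-0.125,0,0]}'
python3 - <<'E'
from h import *
a=snap('wrist','w3');b=snap('side','d3');st()
cv2.imwrite('pics/m3.png',np.hstack([a['frame'][:,:400],cv2.resize(b['frame'][150:300,180:336],(400,384))]))
E
```

```text
time_s: 20.55
eef_pos: [0.6204, 0.0193, 0.17]
eef_rot: [179.8, 0.1, -95.0]
contact_force: [-0.8, -0.5, -2.7]
width: 0.111
gripper_force: 60.5
{'time_s': 20.65, 'eef_pos': [0.6209, 0.0185, 0.1719], 'eef_rot': [179.8765, 0.1035, -95.0309], 'contact_force': [0.1095, 0.2439, -1.3821], 'width': 0.1081, 'gripper_force': 60.5024}
```

View pics/m3.png

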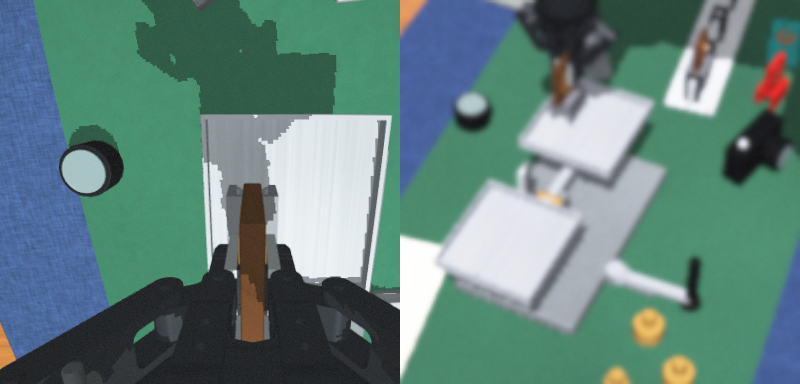

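```bash
python3 - <<'E'
from h import *
a,b=at('w3',201,116,.096),at('w3',391,116,.096);print(a,b,at('w3',372,290,.096))
m=(a+b)/2; print('mid',m,'centre',m[:2]+.067*np.array([.085,.9964]))
E
```

```text
[ 0.6469 -0.0488  0.096 ] [ 0.5241 -0.0385  0.096 ] [0.5326 0.0924 0.096 ]
mid [ 0.5855  -0.04365  0.096  ] centre [0.591195  0.0231088]
```

```bash
python3 -m creep '{"grip":[0,0,0,0,0,0,0,0,0,0,0,0],"translation":[[0,0,-0.2],[0,0,-0.2],[0,0,-0.15],[0,0,-0.15],[0,0,-0.15],[0,0,-0.15],[0,0,-0.15],[0,0,-0.1],[0,0,-0.05],[0,0,0],[0,0,0],[0,0,0]],"yaw":[0,0,0,0,0,0,0,0,0,0,0,0]}'
python3 -m creep '{"grip":[30,30,30,30,30,30,30,30,30],"translation":[[0,0,0],[0,0,0],[0,0,0],[0,0,0.3],[0,0,0.6],[0,0,0.6],[0,0,0.6],[0,0,0],[0,0,0]],"yaw":[0,0,0,0,0,0,0,0,0]}'
python3 - <<'E'
from h import *
a=snap('wrist','w4');b=snap('side','d4');st()
cv2.imwrite('pics/m4.png',np.hstack([a['frame'][:,:400],cv2.resize(b['frame'][150:300,180:336],(400,384))]))
E
```

```text
time_s: 21.85
eef_pos: [0.6213, 0.0188, 0.1333]
eef_rot: [179.9, 0.1, -95.0]
contact_force: [-0.6, -0.3, -0.1]
width: 0.107
gripper_force: 60.9
time_s: 22.75
eef_pos: [0.6215, 0.0188, 0.1964]
eef_rot: [180.0, 0.1, -95.0]
contact_force: [-0.6, 0.1, -0.1]
width: 0.348
gripper_force: 0.0
{'time_s': 22.85, 'eef_pos': [0.621, 0.0187, 0.1954], 'eef_rot': [179.8804, 0.1121, -95.0239], 'contact_force': [0.2851, -0.7209, 0.2874], 'width': 0.3528, 'gripper_force': 0.0}
```

View pics/m4.png

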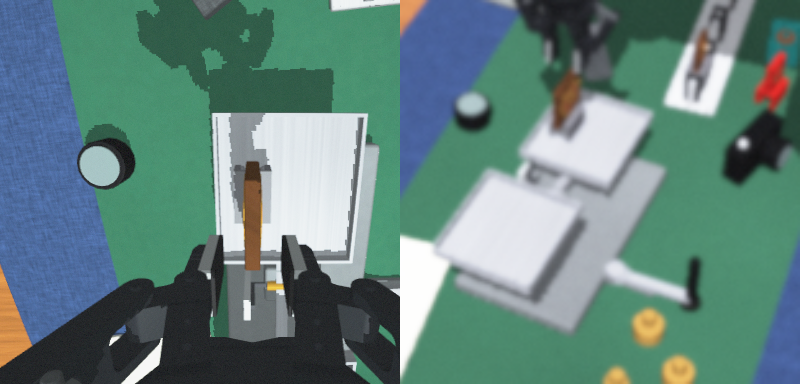

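```bash
python3 -m creep '{"grip":[40,40,40,40,40,40,40,40,40,40,40,40],"translation":[[-0.405,-0.65,0],[-0.405,-0.65,0],[-0.405,-0.65,0],[-0.405,-0.65,0],[-0.405,-0.65,0],[-0.405,-0.65,0],[-0.405,-0.65,0],[-0.405,-0.65,0],[-0.405,-0.65,0],[-0.405,-0.65,0],[0,0,0],[0,0,0]],"yaw":[0.15,0.15,0.15,0.15,0.15,0.15,0.15,0.15,0.15,0.15,0,0]}'
python3 -m creep '{"grip":[40,40,40,40,40,40,40,0,0,0,0,0],"translation":[[0,0,-0.62],[0,0,-0.62],[0,0,-0.62],[0,0,-0.62],[0,0,-0.62],[0,0,-0.62],[0,0,0],[0,0,0],[0,0,0],[0,0,0],[0,0,0],[0,0,0]],"yaw":[0,0,0,0,0,0,0,0,0,0,0,0]}' 60
python3 -m creep '{"grip":[0,0,0,0,0,0,0,0,0,0],"translation":[[0,0,0.15],[0,0,0.15],[0,0,0.2],[0,0,0.3],[0,0,0.4],[0,0,0.5],[0,0,0.5],[0,0,0.5],[0,0,0.5],[0,0,0]],"yaw":[0,0,0,0,0,0,0,0,0,0]}'
```

```text
time_s: 24.05
eef_pos: [0.4995, -0.1763, 0.1956]
eef_rot: [179.9, 0.1, -87.6]
contact_force: [-0.9, -0.8, -0.6]
width: 0.469
gripper_force: 0.0
time_s: 25.25
eef_pos: [0.5006, -0.1763, 0.0856]
eef_rot: [-180.0, 0.1, -87.5]
contact_force: [-0.8, 2.0, 6.7]
width: 0.108
gripper_force: 59.3
time_s: 26.25
eef_pos: [0.5008, -0.1766, 0.1831]
eef_rot: [-179.9, 0.0, -87.5]
contact_force: [0.1, 0.2, -1.4]
width: 0.109
gripper_force: 61.1
```

```bash
python3 -m creep '{"grip":[0,0,0,0,0,0,0,0,0,0,0,0],"translation":[[0.226,0.77,0],[0.226,0.77,0],[0.226,0.77,0],[0.226,0.77,0],[0.226,0.77,0],[0.226,0.77,0],[0.226,0.77,0],[0.226,0.77,0],[0.226,0.77,0],[0.226,0.77,0],[0,0,0],[0,0,0]],"yaw":[-0.15,-0.15,-0.15,-0.15,-0.15,-0.15,-0.15,-0.15,-0.15,-0.15,0,0]}'
python3 -m creep '{"grip":[0,0,0,0,0,0,0,0,0,0],"translation":[[0,0,-0.4],[0,0,-0.4],[0,0,-0.4],[0,0,-0.3],[0,0,-0.2],[0,0,-0.1],[0,0,-0.07],[0,0,-0.05],[0,0,0],[0,0,0]],"yaw":[0,0,0,0,0,0,0,0,0,0]}'
```

```text
time_s: 27.45
eef_pos: [0.5674, 0.0549, 0.1801]
eef_rot: [179.9, 0.1, -95.0]
contact_force: [-0.3, -0.7, -0.7]
width: 0.106
gripper_force: 61.0
time_s: 28.45
eef_pos: [0.5678, 0.0548, 0.1236]
eef_rot: [180.0, 0.1, -95.0]
contact_force: [-2.3, 0.1, 5.9]
width: 0.102
gripper_force: 62.0
```

```bash
python3 -m creep '{"grip":[28,28,28,28,28,28,28,28,28],"translation":[[0,0,0],[0,0,0],[0,0,0],[0,0,0.3],[0,0,0.5],[0,0,0.6],[0,0,0.6],[0,0,0.5],[0,0,0]],"yaw":[0,0,0,0,0,0,0,0,0]}'
python3 -m creep '{"grip":[40,40,40,40,40,40,40,40,40,40,40,40,40,40,40,40,40,40,40,40],"translation":[[-0.11,-0.861,0],[-0.11,-0.861,0],[-0.11,-0.861,0],[-0.11,-0.861,0],[-0.11,-0.861,0],[-0.11,-0.861,0],[-0.11,-0.861,0],[-0.11,-0.861,0],[-0.11,-0.861,0],[-0.11,-0.861,0],[-0.11,-0.861,0],[-0.11,-0.861,0],[-0.11,-0.861,0],[-0.11,-0.861,0],[-0.11,-0.861,0],[-0.11,-0.861,0],[-0.11,-0.861,0],[-0.11,-0.861,0],[0,0,0],[0,0,0]],"yaw":[0.083,0.083,0.083,0.083,0.083,0.083,0.083,0.083,0.083,0.083,0.083,0.083,0.083,0.083,0.083,0.083,0.083,0.083,0,0]}'
python3 - <<'E'
from h import *
a=snap('wrist','w5');b=snap('side','d5');st();print(proj('w5',(.5085,-.431,.099)),proj('w5',(.5085,-.41,.099)))
cv2.imwrite('pics/m5.png',np.hstack([a['frame'][:,80:480],cv2.resize(b['frame'][150:300,180:336],(400,384))]))
E
```

```text
time_s: 29.35
eef_pos: [0.5687, 0.0549, 0.2004]
eef_rot: [-179.9, 0.2, -95.0]
contact_force: [1.0, -0.4, 0.0]
width: 0.323
gripper_force: 0.0
time_s: 31.35
eef_pos: [0.5079, -0.4103, 0.1971]
eef_rot: [179.9, 0.2, -87.6]
contact_force: [0.0, -1.2, -0.1]
width: 0.466
gripper_force: 0.0
{'time_s': 31.45, 'eef_pos': [0.5083, -0.4095, 0.1977], 'eef_rot': [179.9231, 0.1422, -87.5348], 'contact_force': [-0.939, 0.3096, 0.2968], 'width': 0.4704, 'gripper_force': 0.0}
[251.9 175.1] [250.8 201.3]
```

View pics/m5.png

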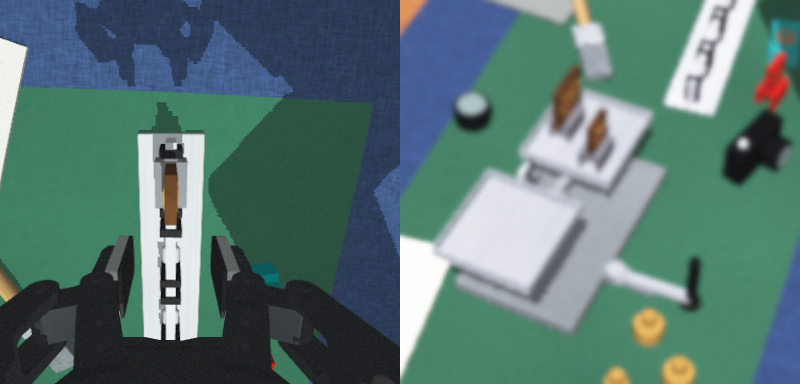

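```bash
python3 -m creep '{"grip":[40,40,40,40,40,40,40,0,0,0,0,0],"translation":[[0,-0.07,-0.62],[0,0,-0.62],[0,0,-0.62],[0,0,-0.62],[0,0,-0.62],[0,0,-0.62],[0,0,0],[0,0,0],[0,0,0],[0,0,0],[0,0,0],[0,0,0]],"yaw":[0,0,0,0,0,0,0,0,0,0,0,0]}' 60
python3 -m creep '{"grip":[0,0,0,0,0,0,0,0,0,0],"translation":[[0,0,0.15],[0,0,0.15],[0,0,0.2],[0,0,0.3],[0,0,0.4],[0,0,0.5],[0,0,0.5],[0,0,0.5],[0,0,0.5],[0,0,0]],"yaw":[0,0,0,0,0,0,0,0,0,0]}'
```

```text
time_s: 32.65
eef_pos: [0.5089, -0.4126, 0.0878]
eef_rot: [-180.0, 0.1, -87.5]
contact_force: [0.1, 2.1, 7.4]
width: 0.107
gripper_force: 59.4
time_s: 33.65
eef_pos: [0.509, -0.413, 0.1853]
eef_rot: [-179.9, -0.0, -87.6]
contact_force: [0.2, -0.9, -1.4]
width: 0.106
gripper_force: 60.7
```

```bash
python3 -m creep '{"grip":[0,0,0,0,0,0,0,0,0,0,0,0,0,0,0,0,0,0],"translation":[[0.114,0.844,0],[0.114,0.844,0],[0.114,0.844,0],[0.114,0.844,0],[0.114,0.844,0],[0.114,0.844,0],[0.114,0.844,0],[0.114,0.844,0],[0.114,0.844,0],[0.114,0.844,0],[0.114,0.844,0],[0.114,0.844,0],[0.114,0.844,0],[0.114,0.844,0],[0.114,0.844,0],[0.114,0.844,0],[0,0,0],[0,0,0]],"yaw":[-0.094,-0.094,-0.094,-0.094,-0.094,-0.094,-0.094,-0.094,-0.094,-0.094,-0.094,-0.094,-0.094,-0.094,-0.094,-0.094,0,0]}'
python3 -m creep '{"grip":[0,0,0,0,0,0,0,0,0,0],"translation":[[0,0,-0.4],[0,0,-0.4],[0,0,-0.4],[0,0,-0.3],[0,0,-0.2],[0,0,-0.1],[0,0,-0.07],[0,0,-0.05],[0,0,0],[0,0,0]],"yaw":[0,0,0,0,0,0,0,0,0,0]}'
```

```text
time_s: 35.45
eef_pos: [0.5628, -0.0069, 0.1821]
eef_rot: [179.9, 0.1, -95.0]
contact_force: [0.1, -0.4, -0.6]
width: 0.104
gripper_force: 60.5
time_s: 36.45
eef_pos: [0.5632, -0.0072, 0.1257]
eef_rot: [-180.0, 0.1, -95.1]
contact_force: [-4.9, -0.2, 8.9]
width: 0.105
gripper_force: 62.0
```

```bash
python3 -m creep '{"grip":[28,28,28,28,28,28,28,28,28],"translation":[[0,0,0],[0,0,0],[0,0,0],[0,0,0.3],[0,0,0.5],[0,0,0.6],[0,0,0.6],[0,0,0.5],[0,0,0]],"yaw":[0,0,0,0,0,0,0,0,0]}'
python3 -m creep '{"grip":[40,40,40,40,40,40,40,40,40,40,40,40],"translation":[[-0.46,0.757,0],[-0.46,0.757,0],[-0.46,0.757,0],[-0.46,0.757,0],[-0.46,0.757,0],[-0.46,0.757,0],[-0.46,0.757,0],[-0.46,0.757,0],[-0.46,0.757,0],[-0.46,0.757,0],[0,0,0],[0,0,0]],"yaw":[0,0,0,0,0,0,0,0,0,0,0,0]}'
python3 - <<'E'
from h import *
a=snap('wrist','w6');b=snap('side','d6');st();print(proj('w6',(.434,.236,.04)),proj('w6',(.381,.286,.04)))
cv2.imwrite('pics/m6.png',np.hstack([a['frame'][:,80:480],cv2.resize(b['frame'][150:300,180:336],(400,384))]))
E
```

```text
time_s: 37.35
eef_pos: [0.564, -0.0072, 0.2022]
eef_rot: [-179.9, 0.1, -95.1]
contact_force: [0.8, -0.3, -0.6]
width: 0.327
gripper_force: 0.0
time_s: 38.55
eef_pos: [0.4247, 0.2201, 0.1994]
eef_rot: [179.9, 0.1, -95.0]
contact_force: [-0.5, 0.1, -0.1]
width: 0.467
gripper_force: 0.0
{'time_s': 38.65, 'eef_pos': [0.4252, 0.2194, 0.1995], 'eef_rot': [179.9338, 0.1002, -95.0959], 'contact_force': [0.7969, -0.5991, 0.2776], 'width': 0.4661, 'gripper_force': 0.0}
[243.7 197.7] [299.3 239.2]
```

View pics/m6.png

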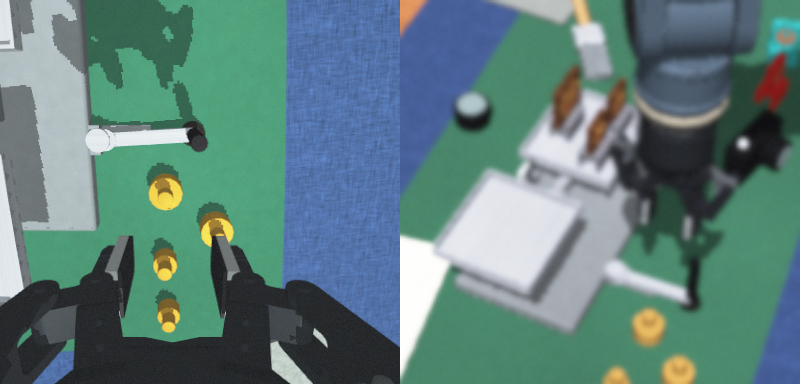

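```bash
python3 -m creep '{"grip":[40,40,40,40,40,40,40,40,40,40,40,0,0,0,0,0],"translation":[[0.29,0.55,0],[0,0,-0.62],[0,0,-0.62],[0,0,-0.62],[0,0,-0.62],[0,0,-0.62],[0,0,-0.62],[0,0,-0.62],[0,0,-0.6],[0,0,-0.3],[0,0,0],[0,0,0],[0,0,0],[0,0,0],[0,0,0],[0,0,0]],"yaw":[0,0,0,0,0,0,0,0,0,0,0,0,0,0,0,0]}' 50
python3 -m creep '{"grip":[0,0,0,0,0,0,0,0],"translation":[[0,0,0.3],[0,0,0.5],[0,0,0.8],[0,0,0.8],[0,0,0.8],[0,0,0.8],[0,0,0.6],[0,0,0]],"yaw":[0,0,0,0,0,0,0,0]}'
```

```text
time_s: 40.25
eef_pos: [0.4342, 0.2367, 0.0433]
eef_rot: [-180.0, 0.2, -95.1]
contact_force: [-1.0, -1.2, 7.1]
width: 0.159
gripper_force: 49.1
time_s: 41.05
eef_pos: [0.4346, 0.237, 0.1832]
eef_rot: [-179.9, 0.2, -95.1]
contact_force: [-0.6, -0.1, -2.3]
width: 0.158
gripper_force: 49.0
```

```bash
python3 -m creep '{"grip":[0,0,0,0,0,0,0,0,0,0,0,0],"translation":[[0.59,0.073,0],[0.59,0.073,0],[0.59,0.073,0],[0.59,0.073,0],[0.59,0.073,0],[0.59,0.073,0],[0.59,0.073,0],[0.59,0.073,0],[0.59,0.073,0],[0.59,0.073,0],[0,0,0],[0,0,0]],"yaw":[0,0,0,0,0,0,0,0,0,0,0,0]}'
python3 -m creep '{"grip":[0,0,0,0,0,0,0,0],"translation":[[0,0,-0.4],[0,0,-0.3],[0,0,-0.15],[0,0,-0.1],[0,0,-0.07],[0,0,-0.05],[0,0,0],[0,0,0]],"yaw":[0,0,0,0,0,0,0,0]}'
```

```text
time_s: 42.25
eef_pos: [0.6103, 0.2582, 0.1794]
eef_rot: [179.9, 0.1, -95.1]
contact_force: [-0.1, 0.5, -1.7]
width: 0.16
gripper_force: 49.2
time_s: 43.05
eef_pos: [0.6107, 0.2584, 0.1487]
eef_rot: [180.0, 0.1, -95.1]
contact_force: [-1.8, -0.5, 0.7]
width: 0.157
gripper_force: 49.3
```

Load taken by the pan. Release, rise, and look toward weight 2.

```bash
python3 -m creep '{"grip":[30,30,30,30,30,30,30],"translation":[[0,0,0],[0,0,0],[0,0,0],[0,0,0.3],[0,0,0.6],[0,0,0.6],[0,0,0.2]],"yaw":[0,0,0,0,0,0,0]}'
python3 -m creep '{"grip":[40,40,40,40,40,40,40,40,40,40,40,40,40,40],"translation":[[-0.57,0.075,0],[-0.57,0.075,0],[-0.57,0.075,0],[-0.57,0.075,0],[-0.57,0.075,0],[-0.57,0.075,0],[-0.57,0.075,0],[-0.57,0.075,0],[-0.57,0.075,0],[-0.57,0.075,0],[-0.57,0.075,0],[-0.57,0.075,0],[0,0,0],[0,0,0]],"yaw":[0,0,0,0,0,0,0,0,0,0,0,0,0,0]}'
python3 - <<'E'
from h import *
a=snap('wrist','w7');b=snap('side','d7');st();print(proj('w7',(.381,.286,.04)))
cv2.imwrite('pics/m7.png',np.hstack([a['frame'][:,80:480],cv2.resize(b['frame'][150:300,180:336],(400,384))]))
E
```

```text
time_s: 43.75
eef_pos: [0.6114, 0.2586, 0.2019]
eef_rot: [-179.9, 0.2, -95.1]
contact_force: [-0.3, -0.3, 0.7]
width: 0.349
gripper_force: 0.0
time_s: 45.15
eef_pos: [0.4056, 0.2854, 0.1996]
eef_rot: [180.0, 0.1, -95.0]
contact_force: [-0.5, 0.4, 0.3]
width: 0.468
gripper_force: 0.0
{'time_s': 45.25, 'eef_pos': [0.406, 0.2853, 0.1994], 'eef_rot': [179.9533, 0.1203, -95.0858], 'contact_force': [0.1391, -0.9019, 0.7735], 'width': 0.4646, 'gripper_force': 0.0}
[277.  179.6]
```

View pics/m7.png

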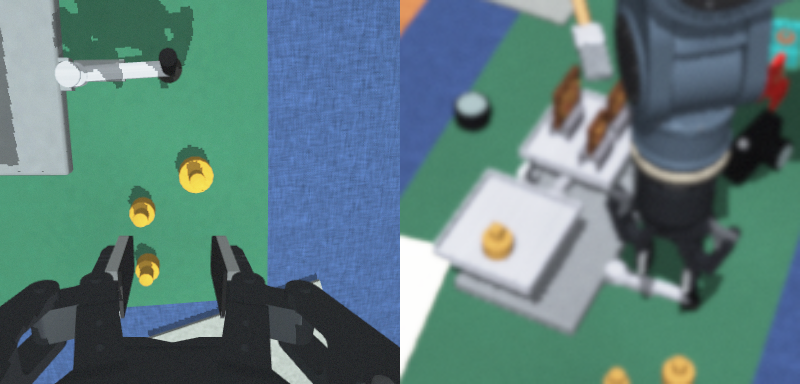

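```bash
python3 -c "
from h import *
print(at('w7',278,182,.04))"
python3 -m creep '{"grip":[40,40,40,40,40,40,40,40,40,40,40,0,0,0,0,0],"translation":[[-0.86,0.08,0],[0,0,-0.62],[0,0,-0.62],[0,0,-0.62],[0,0,-0.62],[0,0,-0.62],[0,0,-0.62],[0,0,-0.62],[0,0,-0.6],[0,0,-0.3],[0,0,0],[0,0,0],[0,0,0],[0,0,0],[0,0,0],[0,0,0]],"yaw":[0,0,0,0,0,0,0,0,0,0,0,0,0,0,0,0]}' 50
python3 -m creep '{"grip":[0,0,0,0,0,0,0,0],"translation":[[0,0,0.3],[0,0,0.5],[0,0,0.8],[0,0,0.8],[0,0,0.8],[0,0,0.8],[0,0,0.8],[0,0,0]],"yaw":[0,0,0,0,0,0,0,0]}'
```

```text
[0.3802 0.2885 0.04  ]
time_s: 46.85
eef_pos: [0.3803, 0.2882, 0.043]
eef_rot: [-180.0, 0.2, -95.1]
contact_force: [0.3, -1.9, 7.4]
width: 0.157
gripper_force: 49.2
time_s: 47.65
eef_pos: [0.3806, 0.2885, 0.1895]
eef_rot: [-179.9, 0.3, -95.1]
contact_force: [0.6, -0.6, -3.1]
width: 0.159
gripper_force: 49.1
```

```bash
python3 -m creep '{"grip":[0,0,0,0,0,0,0,0,0,0,0,0,0,0],"translation":[[0.628,-0.238,0],[0.628,-0.238,0],[0.628,-0.238,0],[0.628,-0.238,0],[0.628,-0.238,0],[0.628,-0.238,0],[0.628,-0.238,0],[0.628,-0.238,0],[0.628,-0.238,0],[0.628,-0.238,0],[0.628,-0.238,0],[0.628,-0.238,0],[0,0,0],[0,0,0]],"yaw":[0,0,0,0,0,0,0,0,0,0,0,0,0,0]}'
python3 -m creep '{"grip":[0,0,0,0,0,0,0,0,0,0,0,0,0,0,0],"translation":[[0,0,-0.4],[0,0,-0.4],[0,0,-0.3],[0,0,-0.15],[0,0,-0.1],[0,0,-0.08],[0,0,-0.08],[0,0,-0.08],[0,0,-0.08],[0,0,-0.08],[0,0,-0.08],[0,0,-0.05],[0,0,0],[0,0,0],[0,0,0]],"yaw":[0,0,0,0,0,0,0,0,0,0,0,0,0,0,0]}'
```

```text
time_s: 49.05
eef_pos: [0.6053, 0.2019, 0.1854]
eef_rot: [179.9, 0.1, -95.1]
contact_force: [-0.6, 0.1, -2.3]
width: 0.158
gripper_force: 49.2
time_s: 50.55
eef_pos: [0.6058, 0.2021, 0.1299]
eef_rot: [180.0, 0.1, -95.1]
contact_force: [0.7, 0.0, -0.7]
width: 0.16
gripper_force: 49.4
```

Release, rise clear, let it settle, then look.

```bash
python3 -m creep '{"grip":[32,32,32,32,32,32,32,32,32,32,32,32,32,32,32,32,32,32,32],"translation":[[0,0,0],[0,0,0],[0,0,0],[0,0,0],[0,0,0.2],[0,0,0.5],[0,0,0.6],[0,0,0.6],[0,0,0.6],[0,0,0.6],[-0.5,0,0.3],[-0.5,0,0],[-0.5,0,0],[-0.5,0,0],[0,0,0],[0,0,0],[0,0,0],[0,0,0],[0,0,0]],"yaw":[0,0,0,0,0,0,0,0,0,0,0,0,0,0,0,0,0,0,0]}'
python3 - <<'E'
from h import *
a=snap('scene','s8');b=snap('side','d8');st()
cv2.imwrite('pics/m8.png',np.hstack([cv2.resize(a['frame'][130:250,200:400],(400,300)),cv2.resize(b['frame'][150:270,180:340],(400,300))]))
E
```

```text
time_s: 52.45
eef_pos: [0.546, 0.202, 0.2316]
eef_rot: [179.9, 0.1, -95.1]
contact_force: [-0.4, 0.2, -0.5]
width: 0.377
gripper_force: 0.0
{'time_s': 52.55, 'eef_pos': [0.5459, 0.202, 0.2316], 'eef_rot': [179.929, 0.1132, -95.0817], 'contact_force': [-0.3005, 0.0367, 0.0975], 'width': 0.3783, 'gripper_force': 0.0}
```

View pics/m8.png

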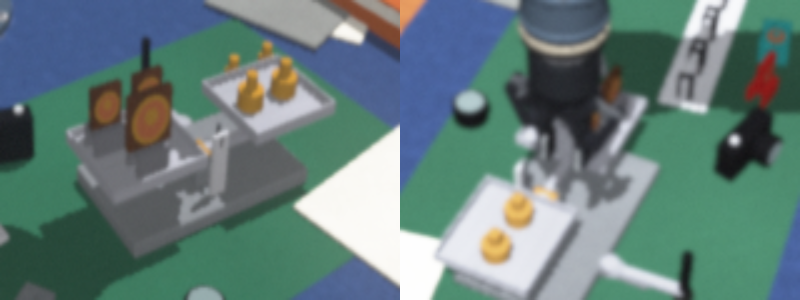

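```bash
python3 - <<'E'
from h import *
a=load('s0')['f'];b=load('s8')['f']
for u,v in((367,172),(256,208),(234,186)):
    t=a[v-7:v+8,u-7:u+8]; r=cv2.matchTemplate(b[v-22:v+23,u-22:u+23],t,cv2.TM_CCOEFF_NORMED); _,m,_,p=cv2.minMaxLoc(r); print((u,v),m,p[0]-15,p[1]-15)
print(proj('s0',(.66,.3,.096)),proj('s0',(.66,.3,.106)))
E
```

```text
(367, 172) 0.9915242195129395 0 0
(256, 208) 0.9012449979782104 2 4
(234, 186) 0.8348194360733032 5 14
[364.4 166.9] [365.  163.7]
```

```bash
python3 -m creep '{"grip":[32,32,32,32,32,32],"translation":[[0,0,0.5],[0,0,0.5],[0,0,0],[0,0,0],[0,0,0],[0,0,0]],"yaw":[0,0,0,0,0,0]}'; python3 -c "
from h import *
print(arm.hand_in())"
```

```text
time_s: 53.15
eef_pos: [0.5455, 0.2019, 0.2611]
eef_rot: [179.9, 0.1, -95.1]
contact_force: [0.0, -0.9, -0.2]
width: 0.372
gripper_force: 0.0
the job is handed in; nothing more can be done
None
```

Handed in at 53 s: the leg is swung out, all three mounted medals stand upright on the pan nearer the rail, and two 200 g weights on the other pan hold the beam level by my image check; the hand-in gave no verdict.

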